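# Nest the measuring cups and present the yellow-lidded seed jar on the carousel

## Robot

A 6-joint arm with a two-finger parallel gripper is mounted at the origin on the work surface. World frame = base frame: x ahead of the robot, y to its left, z up, the work surface at z = 0. Lengths are in mm, angles in degrees, forces in N, time in s.
With the tool pointing down it reaches from about 300 to 850 mm from the base axis. Payload 4.2 kg.
Tool frame: the origin (TCP) lies between the finger pads; the fingertips stand 14 mm ahead of it and the grasp point (between the pads) lies 5 mm behind it; z points along the fingers, y is the line along which they close (so a half turn about z gives the same grasp; the last joint's range is limited). The gripper opens to 91 mm and grips with 3 to 60 N. Pads are 32 mm wide; open, the fingers measure 118 mm over their backs; the gripper's body (76 mm by 178 mm) begins 60 mm behind the grasp point.
Start: joints at [-71.161, 18.312, 89.639, -0, 72.044, -1.146], TCP at [196.521, -540.39, 227.976] pointing down, gripper open.
Joint ranges: [-177.97, 177.97], [-48.28, 115.42], [12.27, 149.76], [-77.06, 257.06], [2.81, 150.46], [-146.56, 146.56]. Speed limits (degrees/s): [147.25, 147.25, 180, 180, 180, 180].

## Interface

Orientations are given as [roll, pitch, yaw] about the fixed x, y, z axes, in that order (R = Rz(yaw) Ry(pitch) Rx(roll)).
In Python, from workcell import * gives the robot as it stands. The module is installed in compiled form; this text tells all that it offers.
- The arm moves only by the tool send_rows, never from a script. Its argument "deltas" is a list of rows, each a list of 2 entries, a list of its own where there are three numbers: the shift along the tool's x, y, z normalised to -1 to 1, where 1 is 0.5 m, then the turn, a rotation vector about the tool's x, y, z normalised to -1 to 1, where 1 is 0.5 rad. A call has 1 to 10 rows; each row shifts and turns the commanded pose from where the row before left it, along the tool's axes as they then stand; what a row does not reach is not made up. A row lasts 1/10 s, in which the tool goes at most 50 mm and 8.59 degrees, less where a joint would pass 70% of its speed; a pose out of reach is approached as far as the arm can. A call with a number of a shift or a turn outside -1 to 1 is refused whole. A call with a gripper value outside its range is refused whole. "grip" is the closure, from 0 (fully open) to 1 (shut), set as the call begins (left out, the last holds). The fingers move at their own pace and stop on an object; "grip_force" is the grip in N (left out, the last holds). Time passes only in rows, so rows that do not move let the fingers close. It gives the time, the measured TCP pose, the force, the opening and the grip force at its end, in the units of the state.
- state(): the state, without advancing time (a new reading comes with each control period).
- grab_frame(name): name is "scene" or "side" or "wrist"; returns the picture (400x640x3 uint8, red, green, blue); there is no depth.
- calibration(name): a dict with "mtx" (3x3 intrinsics, pixels), "R" (3x3) and "t" (3): a world point X has camera coordinates R X + t. Camera axes: x right, y down, z forward; pixel columns grow to the right and rows downward; lengths in mm; the calibration is good to about 2 mm. A picture is of the moment at which its call begins: read the wrist's pose just before it. calibration takes no time and is no camera call; for the wrist camera it gives the pose at the moment of the call.
- job_done(): hands the job in; it is judged then, once.
Trained networks look in the newest picture that a camera, given by its name, has taken for a name from the list of things; names that differ only in an ending like _2 or _b are one class to them, and where a whole thing is asked for, a point or a joint stands for the part that bears it (a point fixed in the world has none). Each returns a list of dicts, best first, with "p" (0 to 1); they miss things now and then, are a little off and sometimes report something else, mostly with a low value. They report only what shows in the picture. A call takes as long as a camera call. They do not tell look-alikes from the thing itself.
- trace(camera, label): "pixels" (400x640 bool, what is visible of it) and "bbox" ([left, top, width, height] in pixels, round what is visible of it).
The state is a dict: "time_s": time; "qpos": joint angles; "qvel": joint speeds; "effort": joint torques, N m; "ee_pos": TCP position; "ee_rot": TCP orientation; "force": force on the tool from outside, world axes, zero at the start; "torque": the same for the moment, N m; "gripper_width": finger opening in mm; "gripper_force": force on a finger pad.
Only numpy, scipy, OpenCV 4.12 (cv2) and the standard library are available. Lean on these libraries where they do the work, as an engineer would, in place of code of your own. Each camera call takes 0.05 s, during which the arm holds its last target. There are 200 camera calls.

## Task

Get the seed carousel ready for measuring out from the yellow-lidded jar: first nest the two loose orange cups into the one standing in the spill tray, so that all three make one straight stack in the tray. Then turn the carousel by its T-handle until the yellow-lidded jar stands squarely at the spill tray, and finish gripping the handle so that the carousel is held still there: do not let go. Leave every jar standing in its place, and do not disturb the bottle, tin and scoop.

Things in the scene. Friction and masses are not known exactly. Their poses are not given: they have to be found in the camera images.
- stand: fixed black foot of the seed carousel with a steel spill tray at its front; origin on the carousel's axis at counter level, z up; its -x axis points from the axis to the tray. Tray: shallow open rectangle, floor 4 mm and rim 16 mm above the counter, middle 197 mm from the axis, 110 mm long outward, 150 mm wide
- front_place (a point): the point on the carousel's front line, 88 mm out from the axis towards the middle of the spill tray and 36 mm above the counter: where the yellow-lidded jar's origin comes to be when that jar stands squarely at the tray
- turntable: white round turning tray, 270 mm across, top 36 mm and rim 54 mm above the counter, six sectors, centre post with the handle; origin on its axis at counter level, z up. Turns freely both ways, no catches or end stop, light drag (about 0.04 N m), stays where left. The jars stand 88 mm from its axis, one on its -x axis and one every 60 degrees; which jar stands where varies
- handle: black T-handle bar on the turning axis above the jars, rigid with the turntable: 76 mm long along its x axis (parallel to the turntable's), 16 mm thick along y (pinch it across this, from above), 26 mm high; origin at its centre, 168 mm above the counter. The jar lids are 128 mm above the counter
- jar_yellow: seed jar with a yellow lid standing loose in one of the turntable's six places; 71 mm across, 92 mm high, about 0.25 kg; origin at the centre of its underside. The only yellow lid: the marked jar
- jar_green1: seed jar with a green lid standing loose in one of the turntable's six places; 71 mm across, 92 mm high, about 0.25 kg; origin at the centre of its underside
- jar_green2: seed jar with a green lid standing loose in one of the turntable's six places; 71 mm across, 92 mm high, about 0.25 kg; origin at the centre of its underside
- jar_green3: seed jar with a green lid standing loose in one of the turntable's six places; 71 mm across, 92 mm high, about 0.25 kg; origin at the centre of its underside
- jar_green4: seed jar with a green lid standing loose in one of the turntable's six places; 71 mm across, 92 mm high, about 0.25 kg; origin at the centre of its underside
- jar_green5: seed jar with a green lid standing loose in one of the turntable's six places; 71 mm across, 92 mm high, about 0.25 kg; origin at the centre of its underside
- cup_tray: orange measuring cup, 75 mm high, 40 g, upright; origin: centre of its underside. Tapered body (foot 38 mm across) under a straight rim band 64 mm across, 47 to 75 mm up (pinch it across from above); mouth 59 mm, wall 2.5 mm. Nested, its band rests on the lower rim: each cup stands 28 mm above the one below, with 2 mm side play. Stands in the spill tray
- cup_a: orange measuring cup, 75 mm high, 40 g, upright; origin: centre of its underside. Tapered body (foot 38 mm across) under a straight rim band 64 mm across, 47 to 75 mm up (pinch it across from above); mouth 59 mm, wall 2.5 mm. Nested, its band rests on the lower rim: each cup stands 28 mm above the one below, with 2 mm side play. Stands loose on the counter
- cup_b: orange measuring cup, 75 mm high, 40 g, upright; origin: centre of its underside. Tapered body (foot 38 mm across) under a straight rim band 64 mm across, 47 to 75 mm up (pinch it across from above); mouth 59 mm, wall 2.5 mm. Nested, its band rests on the lower rim: each cup stands 28 mm above the one below, with 2 mm side play. Stands loose on the counter
- bottle: white bottle with a green band and brown cap, 60 mm across, 162 mm high, on the counter; origin at the centre of its underside; leave it alone
- tin: green tin, 80 mm across, 93 mm high, on the counter; origin at the centre of its underside; leave it alone
- scoop: aluminium seed scoop with a wooden handle, 60 mm wide and 190 mm long, 34 mm high, lying on the counter; origin under the scoop's back, handle along +x; leave it alone
There are look-alikes about, which are no part of the job. What is shaped like the cup_a but blue is not meant. What is shaped like the cup_b but pink is not meant.

How it is judged (in metres and radians):
On the way, in this order (a step that is already met when the one before it is completed fails the run):
1. both loose cups are nested in the cup in the spill tray, one straight stack of three, let go (((z of cup_a in the frame of cup_tray between 0.022 and 0.034 m and horizontal distance between each of cup_a, cup_b and cup_tray below 0.009 m and angle between each of cup_a, cup_b's own z axis and vertical below 0.15 rad and z of cup_b in the frame of cup_tray between 0.05 and 0.062 m) or (z of cup_b in the frame of cup_tray between 0.022 and 0.034 m and horizontal distance between each of cup_b, cup_a and cup_tray below 0.009 m and angle between each of cup_b, cup_a's own z axis and vertical below 0.15 rad and z of cup_a in the frame of cup_tray between 0.05 and 0.062 m)) and angle between cup_tray's own z axis and vertical below 0.1 rad and z of cup_tray in the frame of stand below 0.01 m and x of cup_tray in the frame of stand between -0.24 and -0.15 m and y of cup_tray in the frame of stand between -0.06 and 0.06 m and contact force between the fingers and cup_a below 0.1 N and contact force between the fingers and cup_b below 0.1 N and contact force between the fingers and cup_tray below 0.1 N), for 0.2 s.
2. the yellow-lidded jar has been turned to the spill tray (horizontal distance between jar_yellow and front_place below 0.014 m), for 0.2 s.
At the end, for the whole second after the job is handed in: Fingers grip the T-handle (over 2 N), turntable still (under 0.05 rad/s), yellow-lidded jar within 14 mm of the front place; cups in one upright nested stack in the tray (28 mm steps within 6 mm, centres within 9 mm), fingers off them (all of step 1 and horizontal distance between jar_yellow and front_place below 0.014 m and contact force between the fingers and handle above 2 N and angular speed of turntable below 0.05 rad/s); the arm keeps its last pose, push and grip.
It fails at once if a jar is tipped over, lifted out or pushed out of its place on the carousel (angle between any of jar_yellow, jar_green1, jar_green2, jar_green3, jar_green4, jar_green5's own z axis and vertical above 0.35 rad or horizontal distance between any of jar_yellow, jar_green1, jar_green2, jar_green3, jar_green4, jar_green5 and turntable above 0.11 m or z of any of jar_yellow, jar_green1, jar_green2, jar_green3, jar_green4, jar_green5 in the frame of turntable above 0.056 m).
It fails at once if the bottle, tin or scoop is moved by more than 20 mm or tipped (distance of any of bottle, tin, scoop from where it was at the start of the episode above 0.02 m or angle between any of bottle, tin, scoop's own z axis and vertical above 0.3 rad).
It also fails if it takes over 72 s, if anything falls off the work surface, if the arm or the gripper's body presses on something with over 40 N, if the wrist force passes 120 N, or if a joint passes its speed limit or range.

## Working session

There is one attempt and no reset: what is moved stays moved. The work goes in short steps, Python scripts to look and compute and a tool call to move; the robot and the scene stay as the last step left them, time stands still between calls to the robot, and variables do not carry over. Pictures are saved under pics/ and viewed, at most 10 in all, crops included, and the job is handed in when it is done.

Besides the shell and the picture viewer there is one more tool, called as name(argument=value, ...) on one line, values as JSON. send_rows: Moves the arm, as the interface text tells. Scaled input: -1 to 1 covers 0.5 m each way for a shift and 0.5 rad each way for a turn. Its arguments: {"type":"object","properties":{"deltas":{"type":"array","items":{"type":"array"}},"grip":{"type":"number"},"grip_force":{"type":"number"}},"required":["deltas"]}

```bash
mkdir -p pics; python3 - <<'E'
from workcell import *
import cv2,numpy as np
a=grab_frame("scene");b=grab_frame("side")
cv2.imwrite("pics/scene.png",a[:,:,::-1]);cv2.imwrite("pics/side.png",b[:,:,::-1])
for c in("scene","side"):
    k=calibration(c);print(c,k["mtx"].round(1).tolist(),(-k["R"].T@k["t"]).round(0))
    for l in("cup_a","jar_yellow","handle","stand","turntable","bottle","tin","scoop"):
        print(l,[(round(d["p"],2),d["bbox"]) for d in trace(c,l)])
print(state())
E
```

```text
scene [[484.7, 0.0, 324.6], [0.0, 484.7, 208.1], [0.0, 0.0, 1.0]] [1112. -292. 1128.]
cup_a [(0.85, [253.2, 254.3, 25.5, 29.3]), (0.72, [179.7, 203.5, 26.3, 28.8]), (0.66, [219.6, 221.4, 26.8, 28.6]), (0.6, [166.0, 242.0, 26.2, 29.0])]
jar_yellow [(0.58, [373.9, 181.2, 31.1, 40.2]), (0.19, [164.5, 240.7, 25.7, 27.7])]
handle [(0.67, [346.6, 154.7, 30.4, 19.9])]
stand [(0.57, [261.7, 199.9, 65.3, 66.1]), (0.45, [348.7, 155.8, 30.7, 17.2])]
turntable [(0.64, [308.0, 155.6, 103.6, 81.9]), (0.47, [316.8, 178.1, 29.0, 45.9])]
bottle [(0.78, [229.2, 298.4, 33.7, 46.3]), (0.16, [278.2, 211.7, 26.3, 29.1])]
tin [(0.67, [330.6, 271.5, 38.3, 42.3])]
scoop [(0.97, [408.6, 117.4, 32.0, 54.2])]
side [[442.5, 0.0, 323.2], [0.0, 442.5, 195.4], [0.0, 0.0, 1.0]] [486. 945. 861.]
cup_a [(0.86, [385.7, 150.8, 21.9, 26.8]), (0.79, [352.9, 156.5, 18.2, 31.9]), (0.74, [362.7, 132.2, 18.7, 27.5]), (0.67, [313.2, 158.5, 21.9, 30.3])]
jar_yellow [(0.73, [282.6, 224.3, 29.6, 42.9])]
handle [(0.49, [329.8, 200.6, 11.1, 24.4]), (0.24, [274.2, 200.2, 110.7, 94.8])]
stand [(0.55, [289.3, 114.8, 15.2, 54.1])]
turn
[... 256 characters left out ...]
, 133.1, 23.0, 26.8])]
{'time_s': 0.9, 'qpos': array([-7.11613155e+01,  1.83105980e+01,  8.96397810e+01,  1.85864544e-03,
        7.20441560e+01, -1.14646356e+00]), 'qvel': array([-0.0378668 , -0.03719465,  0.00523921, -0.0152359 ,  0.02348871,
       -0.05538179]), 'effort': array([ 6.19307339e-04, -4.12338531e+01, -2.32232165e+01,  7.26646115e-02,
        3.76672321e-02,  9.62882126e-06]), 'ee_pos': array([ 196.52836927, -540.3782149 ,  227.98368824]), 'ee_rot': array([ 1.79994501e+02, -1.65847439e-03,  1.99845753e+01]), 'force': array([-0.40027913,  0.9142395 ,  0.29618123]), 'torque': array([-0.03818038, -0.00903663, -0.00404839]), 'gripper_force': 0.0, 'gripper_width': 91.0146660620136}
```

View pics/scene.png

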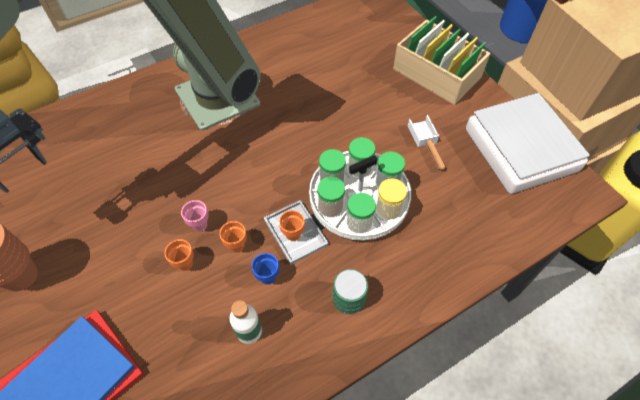

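View pics/side.png

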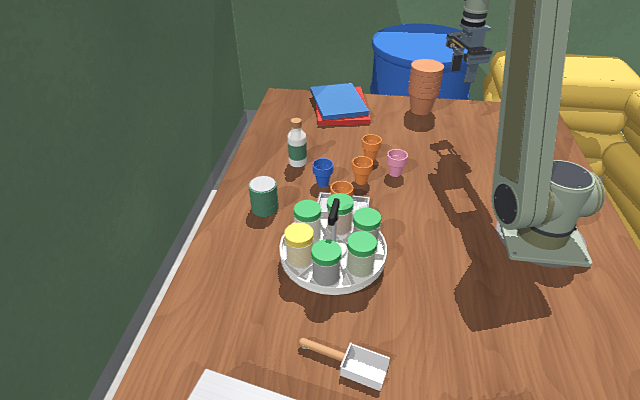

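Scene view: two loose orange cups at (179,255) and (233,236), and an orange cup in the tray at (291,225). The look-alikes are pink (195,215) and blue (265,268). The yellow lid is at (392,190), the T-handle at (363,165), and the tray centre near (296,231). The side view agrees: orange cups at (371,145), (362,170) and (342,190).

```bash
cat > h.py <<'E'
from workcell import *
import cv2,numpy as np
from scipy.optimize import least_squares
def ray(k,uv,z):
    d=k["R"].T@np.linalg.inv(k["mtx"])@np.array([uv[0],uv[1],1.]);c=-k["R"].T@k["t"]
    return c+d*(z-c[2])/d[2]
def proj(k,X):
    p=(np.asarray(X,float)@k["R"].T+k["t"])@k["mtx"].T
    return p[:,:2]/p[:,2:]
def blobs(im,col,amin=60):
    h=cv2.cvtColor(im,cv2.COLOR_RGB2HSV);r={"orange":((5,150,90),(17,255,255)),"green":((50,110,60),(80,255,255)),"yellow":((22,140,110),(32,255,255))}[col]
    m=cv2.inRange(h,*r);m=cv2.morphologyEx(m,cv2.MORPH_CLOSE,np.ones((3,3)))
    n,l,s,c=cv2.connectedComponentsWithStats(m)
    return [(s[i].tolist(),c[i],l==i) for i in range(1,n) if s[i][4]>=amin]
T=np.linspace(0,2*np.pi,60,endpoint=False)
def ring(x,y,r,z): return np.c_[x+r*np.cos(T),y+r*np.sin(T),0*T+z]
def cup(x,y,z0): return np.r_[ring(x,y,19,z0),ring(x,y,32,z0+47),ring(x,y,32,z0+75)]
def bb(p): return np.r_[p.min(0),p.max(0)]
def fitbox(views,model,x0):  # views: (calib,[l,t,w,h])
    f=lambda q:np.concatenate([bb(proj(k,model(*q)))-np.array([b[0]-.5,b[1]-.5,b[0]+b[2]-.5,b[1]+b[3]-.5]) for k,b in views])
    return least_squares(f,x0,loss="soft_l1")
E
python3 - <<'E'
from h import *
a=cv2.imread("pics/scene.png")[:,:,::-1];b=cv2.imread("pics/side.png")[:,:,::-1]
S=calibration("scene");D=calibration("side")
for n,i,k in(("scene",a,S),("side",b,D)):
    for c in("orange","green","yellow"):
        for s,ce,_ in blobs(i,c): 
            z=60 if c=="orange" else 124
            print(n,c,s,ce.round(1),ray(k,ce,z).round(0))
SC={"A":[180,203,0],"":0}
E
```

```text
scene orange [280, 211, 25, 29, 551] [291.8 224.3] [558. -43.  60.]
scene orange [219, 220, 28, 33, 709] [233.1 235.5] [ 509. -183.   60.]
scene orange [164, 239, 31, 32, 756] [179.3 254.2] [ 487. -318.   60.]
scene green [408, 15, 29, 36, 261] [420.9  33.2] [208. 623. 124.]
scene green [432, 29, 28, 35, 265] [443.9  47.7] [298. 642. 124.]
scene green [457, 42, 28, 35, 253] [469.   61.6] [385. 667. 124.]
scene green [349, 138, 26, 24, 462] [361.4 148.8] [489. 210. 124.]
scene green [320, 150, 25, 24, 493] [332.  161.3] [484. 123. 124.]
scene green [378, 152, 27, 24, 502] [390.8 163.7] [569. 248. 124.]
scene green [318, 177, 27, 25, 542] [330.8 189.1] [555.  74. 124.]
scene green [348, 193, 27, 26, 566] [361.  205.8] [634. 111. 124.]
scene yellow [424, 24, 28, 35, 223] [437.7  40.4] [262. 646. 124.]
scene yellow [448, 38, 29, 36, 215] [462.1  54.5] [350. 669. 124.]
scene yellow [570, 132, 70, 129, 3163] [613.9 209.9] [966. 628. 124.]
scene yellow [379, 192, 27, 13, 94] [390.7 200.3] [660. 182. 124.]
side orange [352, 134, 30, 51, 863] [365.8 158.3] [ 498. -224.   60.]
side orange [327, 181, 27, 16, 270] [341.4 187.5] [561. -65.  60.]
side green [327, 193, 26, 22, 362] [341. 203.] [550.  80. 124.]
side green [294, 200, 27, 22, 484] [306.9 210.6] [632. 121. 124.]
side green [347, 208, 34, 49, 1141] [363.8 232.4] [485. 180. 124.]
side green [311, 240, 30, 26, 630] [325.8 252.5] [567. 257. 124.]
side yellow [483, 52, 22, 50, 595] [494.5  79.2] [  33. -733.  124.]
side yellow [559, 77, 81, 173, 7335] [608.9 141.6] [-243. -320.  124.]
side yellow [285, 235, 28, 13, 143] [298.7 242.5] [633. 234. 124.]
```

```bash
python3 - <<'E'
from h import *
a=cv2.imread("pics/scene.png")[:,:,::-1]
S=calibration("scene");D=calibration("side")
sc={"tray":[278.2,211.7,26.3,29.1],"near":[219.6,221.4,26.8,28.6],"far":[166,242,26.2,29],"pink":[179.7+2,203.5,26.3,28.8],"blue":[253.2,254.3,25.5,29.3]}
sd={"near":[352.9,156.5,18.2,31.9],"far":[362.7,132.2,18.7,27.5],"pink":[385.7,150.8,21.9,26.8],"blue":[313.2,158.5,21.9,30.3]}
for n in sc:
    z=4 if n=="tray" else 0
    m=lambda x,y:cup(x,y,z)
    r=fitbox([(S,sc[n])],m,[520,-150]);o=[n,r.x.round(1),round(r.cost,1)]
    if n in sd: r=fitbox([(D,sd[n])],m,[520,-150]);o+=[r.x.round(1),round(r.cost,1)]
    print(*o)
m=lambda x,y:np.r_[ring(x,y,30,0),ring(x,y,30,100),ring(x,y,14,162)]
print("bottle",fitbox([(S,[229.2,298.4,33.7,46.3])],m,[600,-150]).x)
m=lambda x,y:np.r_[ring(x,y,40,0),ring(x,y,40,93)]
print("tin",fitbox([(S,[330.6,271.5,38.3,42.3]),(D,[249.8,175.9,29.5,41.8])],m,[700,0]).x)
w=calibration("wrist");print("wrist cam",-w["R"].T@w["t"],w["R"],w["mtx"])
crop=cv2.resize(a[195:290,155:315],None,fx=5,fy=5,interpolation=cv2.INTER_CUBIC)[:,:,::-1]
cv2.imwrite("pics/crop.png",crop)
E
```

```text
tray [558.1 -44.8] 1.2
near [ 503.5 -181.5] 1.7 [ 509.1 -172.4] 3.2
far [ 487.6 -318.7] 3.3 [ 485.  -328.8] 0.4
pink [ 405.2 -241.2] 1.8 [ 403.  -231.9] 0.6
blue [ 628.1 -154.9] 2.3 [ 623.8 -150.6] 0.6
bottle [ 722.47722194 -256.57630634]
tin [779.49140012 -14.03388448]
wrist cam [ 265.92765719 -514.67578848  384.97915035] [[ 3.42202203e-01 -9.39625928e-01 -8.75940883e-04]
 [-9.06766598e-01 -3.30479258e-01  2.61835438e-01]
 [-2.46316847e-01 -8.88063898e-02 -9.65112137e-01]] [[317.30393326   0.         320.96155111]
 [  0.         317.30393326 202.64547216]
 [  0.           0.           1.        ]]
```

View pics/crop.png

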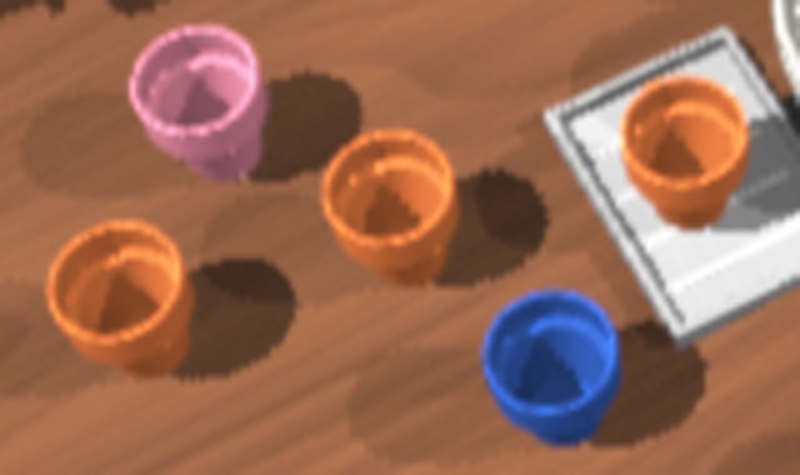

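The crop confirms it: the orange cups meant are the far one (179,255), the near one (233,236) and the tray one (291,225). Pink (195,215) and blue (265,268) are the look-alikes. I'll move above them for a wrist view.

send_rows(deltas=[[[0.0825,-0.04,-0.0044],[0,0,0]],[[0.0825,-0.04,-0.0044],[0,0,0]],[[0.0825,-0.04,-0.0044],[0,0,0]],[[0.0825,-0.04,-0.0044],[0,0,0]],[[0.0825,-0.04,-0.0044],[0,0,0]],[[0.0825,-0.04,-0.0044],[0,0,0]],[[0.0825,-0.04,-0.0044],[0,0,0]],[[0.0825,-0.04,-0.0044],[0,0,0]],[[0.0825,-0.04,-0.0044],[0,0,0]],[[0.0825,-0.04,-0.0044],[0,0,0]]], grip=0)

```text
time_s: 1.9
ee_pos: [516.9, -209.9, 250.3]
ee_rot: [180.0, -0.0, 20.0]
force: [0.3, -0.8, -0.8]
gripper_width: 91.4
gripper_force: 0.0
```

send_rows(deltas=[[[0,0,0],[0,0,-0.2715]],[[0,0,0],[0,0,-0.2715]],[[0,0,0],[0,0,-0.2715]],[[0,0,0],[0,0,-0.2715]],[[0,0,0],[0,0,-0.2715]],[[0,0,0],[0,0,-0.2715]],[[0,0,0],[0,0,-0.2715]],[[0,0,0],[0,0,-0.2715]],[[0,0,0],[0,0,-0.2715]],[[0,0,0],[0,0,0]]])

```text
time_s: 2.9
ee_pos: [515.8, -211.4, 250.0]
ee_rot: [-180.0, 0.0, 90.0]
force: [-0.2, -0.1, 0.6]
gripper_width: 91.1
gripper_force: 0.0
```

```bash
python3 - <<'E'
from h import *
w=calibration("wrist");s=state();im=grab_frame("wrist");cv2.imwrite("pics/w1.png",im[:,:,::-1]);np.savez("w1.npz",**w)
print(s["ee_pos"],s["ee_rot"],s["time_s"])
for b,c,_ in blobs(im,"orange",200):
    for z in(0,4):
        r=fitbox([(w,b[:4])],lambda x,y:cup(x,y,z),ray(w,c,40)[:2]);print(b,z,r.x.round(1),round(r.cost,2))
for d in trace("wrist","cup_a"): print(d["p"],d["bbox"])
E
```

```text
[ 515.78168333 -211.43620262  249.95568737] [-1.79999457e+02  2.72868401e-03  8.99689150e+01] 2.9
[333, 0, 67, 52, 2634] 0 [559.  -63.5] 24.74
[333, 0, 67, 52, 2634] 4 [558.4 -64.8] 26.08
[286, 141, 55, 47, 1874] 0 [ 507.4 -192. ] 17.2
[286, 141, 55, 47, 1874] 4 [ 507.5 -191.7] 18.59
[267, 237, 55, 33, 1039] 0 [ 485.5 -278.1] 27.02
[267, 237, 55, 33, 1039] 4 [ 485.8 -276.3] 28.18
0.81 [188.1, 179.7, 59.8, 56.8]
0.79 [395.4, 98.9, 65.1, 67.5]
0.67 [270.4, 239.4, 50.1, 61.8]
0.64 [282.6, 125.1, 61.3, 66.7]
```

View pics/w1.png

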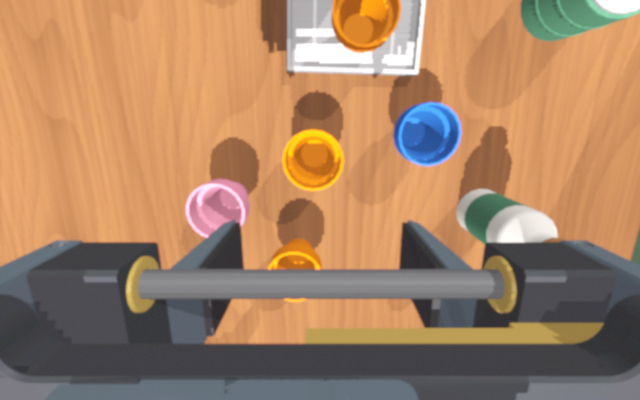

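The wrist view shows the near orange cup at (313,159), the far one at (295,270) partly behind the gripper, and the tray cup at (366,18), cut off at the top. Pink is at (217,208) and blue at (428,133).

```bash
sed -i 's/"orange":((5,150,90),(17,255,255))/"orange":((5,150,90),(26,255,255))/' h.py; python3 - <<'E'
from h import *
im=cv2.imread("pics/w1.png")[:,:,::-1].copy();w=np.load("w1.npz")
h=cv2.cvtColor(im,cv2.COLOR_RGB2HSV)
m=cv2.inRange(h,(5,215,120),(27,255,255));m=cv2.morphologyEx(m,cv2.MORPH_OPEN,np.ones((3,3)))
n,l,s,c=cv2.connectedComponentsWithStats(m)
for i in range(1,n):
    if s[i][4]>400:
        r=fitbox([(w,s[i][:4])],lambda x,y:cup(x,y,0),ray(w,c[i],40)[:2]);print(s[i],r.x.round(1),round(r.cost,2))
r=fitbox([(w,[282.6,125.1,61.3,66.7])],lambda x,y:cup(x,y,0),[505,-180]);print(r.x,r.cost,r.fun.round(1))
# tray rim edge: bottom outer line at row~74, cols 288..420
print(ray(w,(288,73),16),ray(w,(420,74),16),ray(w,(291,10),16),ray(w,(425,10),16))
E
```

```text
[358   0  30  23 531] [549.1 -63.5] 89.04
[ 284  130   58   59 2028] [ 507.  -181.2] 3.5
[271 240  49  28 858] [ 486.6 -276.3] 37.31
[ 507.23671882 -179.67530265] 2.9320032972500925 [ 0.   2.1 -0.  -2.4]
[477.93159497 -88.53232991  16.        ] [629.72889408 -89.61582722  16.        ] [482.97220679 -24.1035085   16.        ] [629.87470334 -24.11627191  16.        ]
```

send_rows(deltas=[[[0.031,-0.009,0.01],[0,0,0]],[[0.031,-0.009,0.03],[0,0,0]],[[0,0,0.06],[0,0,0]],[[0,0,0.06],[0,0,0]],[[0,0,0.06],[0,0,0]],[[0,0,0.06],[0,0,0]],[[0,0,0.05],[0,0,0]],[[0,0,0.03],[0,0,0]],[[0,0,0.012],[0,0,0]],[[0,0,0],[0,0,0]]])

```text
time_s: 4.0
ee_pos: [506.6, -180.4, 63.5]
ee_rot: [-179.9, -0.0, 89.9]
force: [0.8, -0.1, 0.6]
gripper_width: 90.8
gripper_force: 0.0
```

send_rows(deltas=[[[0,0,0],[0,0,0]],[[0,0,0],[0,0,0]],[[0,0,0],[0,0,0]],[[0,0,0],[0,0,0]],[[0,0,0],[0,0,0]],[[0,0,0],[0,0,0]]], grip=1, grip_force=8)

```text
time_s: 4.6
ee_pos: [507.2, -180.6, 64.6]
ee_rot: [179.9, 0.0, 90.0]
force: [-1.2, -1.6, 4.0]
gripper_width: 64.9
gripper_force: 8.0
```

send_rows(deltas=[[[0,0,-0.02],[0,0,0]],[[0,0,-0.04],[0,0,0]],[[0,0,-0.06],[0,0,0]],[[0,0,-0.06],[0,0,0]],[[0.02,0.016,-0.03],[0,0,0]],[[0.04,0.02,0],[0,0,0]],[[0.04,0.02,0],[0,0,0]],[[0.03,0.01,0],[0,0,0]],[[0.01,0,0],[0,0,0]],[[0,0,0],[0,0,0]]])

```text
time_s: 5.6
ee_pos: [539.4, -110.0, 168.8]
ee_rot: [-179.9, 0.0, 90.1]
force: [0.1, -0.0, -0.8]
gripper_width: 65.2
gripper_force: 8.0
```

```bash
python3 - <<'E'
from h import *
w=calibration("wrist");s=state();im=grab_frame("wrist");cv2.imwrite("pics/w2.png",im[:,:,::-1]);np.savez("w2.npz",**w)
print(s["ee_pos"],s["ee_rot"],s["time_s"],s["gripper_width"])
print(calibration("wrist")["t"]-w["t"])
for d in trace("wrist","cup_a"): print(round(d["p"],2),d["bbox"])
for d in trace("wrist","handle"): print("h",round(d["p"],2),d["bbox"])
E
```

```text
[ 539.41407214 -109.98226919  168.81728277] [-1.79947248e+02  1.31870671e-02  9.00619185e+01] 5.6 65.2315738913895
[-0.074946   -0.20590278 -0.15531704]
0.93 [389.6, 213.8, 66.2, 53.0]
0.92 [259.9, 196.0, 122.4, 127.2]
```

View pics/w2.png

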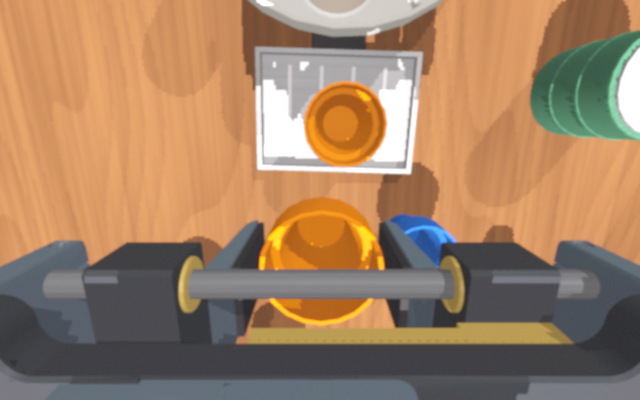

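The tray cup is centred near (345,123) and well inside the tray. The held cup is at (321,260). I'll fit both rims.

```bash
python3 - <<'E'
from h import *
im=cv2.imread("pics/w2.png")[:,:,::-1].copy();w=np.load("w2.npz")
h=cv2.cvtColor(im,cv2.COLOR_RGB2HSV)
m=cv2.inRange(h,(5,200,100),(27,255,255));m[:,:250]=0;m[:,400:]=0;m=cv2.morphologyEx(m,cv2.MORPH_OPEN,np.ones((3,3)))
n,l,s,c=cv2.connectedComponentsWithStats(m)
for i in range(1,n):
    if s[i][4]>400:print(s[i])
    if s[i][4]>400 and s[i][1]<150:
        r=fitbox([(w,s[i][:4])],lambda x,y:cup(x,y,4),ray(w,c[i],40)[:2]);print("traycup",r.x.round(1),r.fun.round(1))
for b in([259.9,196,122.4,127.2],[259,197,125,127]):
  r=fitbox([(w,b)],lambda x,y:cup(x,y,104.2),[540,-110]);print("held",r.x.round(1),r.fun.round(1))
P=[ray(w,p,16) for p in((256,47),(422,53),(412,174),(257,169))];print(np.round(P,1).tolist(),np.mean(P,0))
E
```

```text
[ 306   83   79   82 5130]
traycup [557.4 -42.6] [-2.9 -1.3  2.8  3.8]
[ 259  198  126   70 6668]
[ 272  300   98   24 1651]
held [ 539.2 -110.3] [-1.9 -0.7  1.8  1.1]
held [ 539.5 -110.8] [-0.5 -0.8  0.5  1.1]
[[481.0, 24.4, 16.0], [629.7, 19.7, 16.0], [629.1, -90.0, 16.0], [476.3, -85.3, 16.0]] [554.02197415 -32.82363283  16.        ]
```

send_rows(deltas=[[[0.03,0.01,0],[0,0,0]],[[0.05,0.012,0],[0,0,0]],[[0.04,0.01,0],[0,0,0]],[[0.016,0.004,0],[0,0,0]],[[0,0,0.02],[0,0,0]],[[0,0,0.03],[0,0,0]],[[0,0,0.03],[0,0,0]],[[0,0,0.03],[0,0,0]],[[0,0,0.02],[0,0,0]],[[0,0,0.008],[0,0,0]]])

```text
time_s: 6.75
ee_pos: [556.9, -43.0, 98.5]
ee_rot: [-179.9, 0.0, 89.9]
force: [-0.9, 0.3, 0.1]
gripper_width: 64.6
gripper_force: 8.0
```

send_rows(deltas=[[[0,0,0.003],[0,0,0]],[[0,0,0.002],[0,0,0]],[[0,0,0],[0,0,0]]])

```text
time_s: 7.05
ee_pos: [558.2, -42.6, 97.9]
ee_rot: [179.9, 0.0, 90.0]
force: [0.0, 0.9, -1.1]
gripper_width: 64.7
gripper_force: 8.0
```

send_rows(deltas=[[[0,0,0],[0,0,0]],[[0,0,0],[0,0,0]],[[0,0,0],[0,0,0]],[[0,0,0],[0,0,0]],[[0,0,-0.02],[0,0,0]],[[0,0,-0.04],[0,0,0]],[[0,0,-0.06],[0,0,0]],[[0,0,-0.06],[0,0,0]],[[-0.05,0,-0.02],[0,0,0]],[[-0.07,0,0],[0,0,0]]], grip=0)

```text
time_s: 8.05
ee_pos: [559.3, -102.1, 200.9]
ee_rot: [179.7, 0.0, 90.1]
force: [0.5, -0.7, -0.6]
gripper_width: 91.2
gripper_force: 0.0
```

send_rows(deltas=[[[-0.08,-0.02,0],[0,0,0]],[[-0.08,-0.02,0],[0,0,0]],[[-0.08,-0.02,0],[0,0,0]],[[-0.08,-0.02,0],[0,0,0]],[[-0.08,-0.02,0],[0,0,0]],[[-0.08,-0.02,0],[0,0,0]],[[-0.08,-0.02,0],[0,0,0]],[[-0.08,0,0],[0,0,0]],[[0,0,0],[0,0,0]],[[0,0,0],[0,0,0]]])

```text
time_s: 9.05
ee_pos: [487.5, -422.9, 197.7]
ee_rot: [180.0, -0.0, 89.9]
force: [-0.6, -0.1, 0.1]
gripper_width: 91.5
gripper_force: 0.0
```

```bash
python3 - <<'E'
from h import *
w=calibration("wrist");s=state();im=grab_frame("wrist");cv2.imwrite("pics/w3.png",im[:,:,::-1]);np.savez("w3.npz",**w)
print(s["ee_pos"],s["ee_rot"],s["time_s"],s["gripper_width"])
for d in trace("wrist","cup_a"): print(round(d["p"],2),d["bbox"])
h=cv2.cvtColor(im,cv2.COLOR_RGB2HSV)
m=cv2.inRange(h,(5,200,100),(27,255,255));m=cv2.morphologyEx(m,cv2.MORPH_OPEN,np.ones((3,3)))
n,l,st,c=cv2.connectedComponentsWithStats(m)
for i in range(1,n):
    if st[i][4]>400:
        r=fitbox([(w,st[i][:4])],lambda x,y:cup(x,y,0),ray(w,c[i],40)[:2]);print(st[i],r.x.round(1),r.fun.round(1))
sc=grab_frame("scene");sd=grab_frame("side")
cv2.imwrite("pics/mix.png",np.hstack([cv2.resize(im[:,120:520],(400,400)),cv2.resize(sc[180:280,240:340],(400,400))])[:,:,::-1])
E
```

```text
[ 487.47014139 -422.85924962  197.65881186] [ 1.79993915e+02 -3.26252777e-02  8.98911958e+01] 9.05 91.4787921143623
0.96 [283.0, 34.6, 72.1, 80.3]
[ 280   35   75   81 4852] [ 484.4 -316.4] [-1.3 -0.7  1.3  1.3]
```

View pics/mix.png

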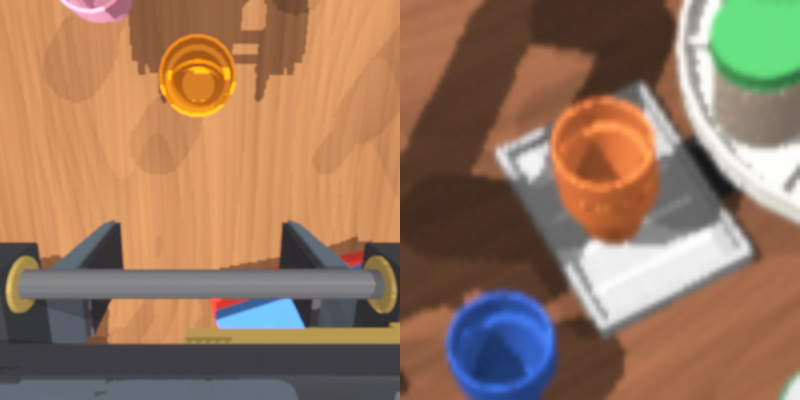

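The two-cup stack stands straight in the tray. The far cup is at about (485,-318) mm.

send_rows(deltas=[[[0.05,-0.002,0],[0,0,0]],[[0.08,-0.003,0],[0,0,0]],[[0.06,0,0.02],[0,0,0]],[[0.02,0,0.04],[0,0,0]],[[0,0,0.05],[0,0,0]],[[0,0,0.05],[0,0,0]],[[0,0,0.05],[0,0,0]],[[0,0,0.04],[0,0,0]],[[0,0,0.017],[0,0,0]],[[0,0,0],[0,0,0]]])

```text
time_s: 10.25
ee_pos: [484.9, -316.4, 63.2]
ee_rot: [-179.9, -0.1, 90.0]
force: [0.1, 0.6, 0.5]
gripper_width: 91.0
gripper_force: 0.0
```

send_rows(deltas=[[[0,0,0],[0,0,0]],[[0,0,0],[0,0,0]],[[0,0,0],[0,0,0]],[[0,0,0],[0,0,0]],[[0,0,0],[0,0,0]],[[0,0,0],[0,0,0]]], grip=1, grip_force=8)

```text
time_s: 10.85
ee_pos: [485.6, -317.8, 64.7]
ee_rot: [179.9, 0.0, 90.0]
force: [0.2, -0.2, 4.6]
gripper_width: 64.4
gripper_force: 8.0
```

send_rows(deltas=[[[0,0,-0.02],[0,0,0]],[[0,0,-0.05],[0,0,0]],[[0,0,-0.07],[0,0,0]],[[0,0,-0.08],[0,0,0]],[[0.01,0,-0.06],[0,0,0]],[[0.06,0.02,0],[0,0,0]],[[0.08,0.03,0],[0,0,0]],[[0.08,0.03,0],[0,0,0]],[[0.08,0.03,0],[0,0,0]],[[0.06,0.02,0],[0,0,0]]])

```text
time_s: 11.85
ee_pos: [550.8, -130.1, 204.3]
ee_rot: [180.0, -0.0, 90.0]
force: [0.9, -0.3, -0.1]
gripper_width: 64.1
gripper_force: 8.0
```

send_rows(deltas=[[[0.03,0.01,0],[0,0,0]],[[0,0,0],[0,0,0]],[[0,0,0],[0,0,0]]])

```text
time_s: 12.15
ee_pos: [555.0, -118.3, 204.0]
ee_rot: [-180.0, 0.1, 90.0]
force: [0.2, -0.1, -1.0]
gripper_width: 64.1
gripper_force: 8.0
```

```bash
python3 - <<'E'
from h import *
w=calibration("wrist");s=state();im=grab_frame("wrist");cv2.imwrite("pics/w4.png",im[:,:,::-1]);np.savez("w4.npz",**w)
print(s["ee_pos"],s["ee_rot"],s["time_s"],s["gripper_width"])
for d in trace("wrist","cup_a"): print(round(d["p"],2),d["bbox"])
h=cv2.cvtColor(im,cv2.COLOR_RGB2HSV)
m=cv2.inRange(h,(5,200,100),(27,255,255));m=cv2.morphologyEx(m,cv2.MORPH_OPEN,np.ones((3,3)))
n,l,st,c=cv2.connectedComponentsWithStats(m)
z=s["ee_pos"][2]-64
for i in range(1,n):
    if st[i][4]>400:
        print(st[i])
        for q in(32,z):
          r=fitbox([(w,st[i][:4])],lambda x,y:cup(x,y,q),ray(w,c[i],40)[:2]);print(q,r.x.round(1),r.fun.round(1))
E
```

```text
[ 555.0280581  -118.30292692  203.96043728] [-1.79971553e+02  5.69037894e-02  8.99944987e+01] 12.15 64.0984536423124
0.82 [259.5, 196.1, 124.8, 122.6]
0.81 [365.6, 195.5, 64.9, 57.4]
0.56 [285.0, 69.4, 79.0, 87.3]
[ 287   74   78   82 5008]
32 [558.5 -44.1] [-2.4 -1.2  2.4  2.8]
139.96043727767253 [552.8 -57.7] [-40.8  -1.   21.9  59.6]
[ 259  194  126   75 7319]
32 [ 556.5 -142.1] [ 26.7  -1.7 -24.3   1.4]
139.96043727767253 [ 555.3 -116.6] [-0.5 -1.9  0.5 52.7]
[ 275  299   93   21 1360]
32 [ 555.1 -193.9] [ 10.9 -59.5 -10.7   1.5]
139.96043727767253 [ 554.9 -124. ] [-16.6 -94.4  16.   13.6]
```

View pics/w4.png

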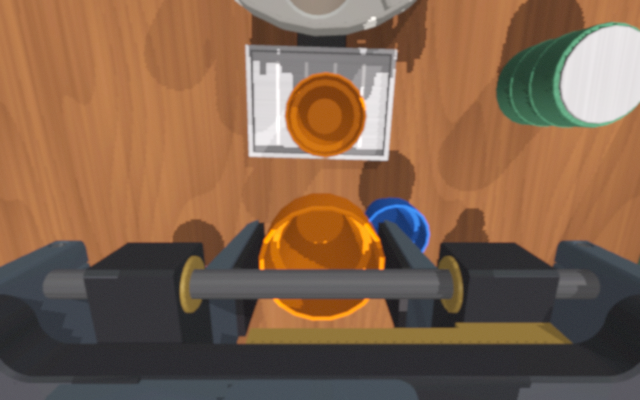

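Stack at (326,114), held cup centred at (322,257) in the fingers; moving over and lowering.

send_rows(deltas=[[[0.03,0.004,0],[0,0,0]],[[0.05,0.003,0],[0,0,0]],[[0.045,0,0],[0,0,0]],[[0.021,0,0],[0,0,0]],[[0,0,0.03],[0,0,0]],[[0,0,0.04],[0,0,0]],[[0,0,0.04],[0,0,0]],[[0,0,0.03],[0,0,0]],[[0,0,0.01],[0,0,0]],[[0,0,0.004],[0,0,0]]])

```text
time_s: 13.25
ee_pos: [558.7, -44.7, 126.6]
ee_rot: [-180.0, 0.0, 90.0]
force: [0.9, -0.2, 0.4]
gripper_width: 64.3
gripper_force: 8.0
```

send_rows(deltas=[[[0,0,0.003],[0,0,0]],[[0,0,0.002],[0,0,0]],[[0,0,0],[0,0,0]]])

```text
time_s: 13.55
ee_pos: [559.3, -44.6, 125.0]
ee_rot: [179.9, 0.0, 90.0]
force: [-0.6, -0.0, -0.9]
gripper_width: 64.0
gripper_force: 8.0
```

send_rows(deltas=[[[0,0,0],[0,0,0]],[[0,0,0],[0,0,0]],[[0,0,0],[0,0,0]],[[0,0,0],[0,0,0]],[[0,0,-0.02],[0,0,0]],[[0,0,-0.04],[0,0,0]],[[0,0,-0.06],[0,0,0]],[[0,0,-0.08],[0,0,0]],[[0,0,-0.08],[0,0,0]],[[0.03,0,-0.08],[0,0,0]]], grip=0)

```text
time_s: 14.55
ee_pos: [558.6, -30.4, 306.9]
ee_rot: [179.9, 0.1, 89.9]
force: [0.5, 0.8, 0.4]
gripper_width: 91.1
gripper_force: 0.0
```

send_rows(deltas=[[[0.06,0,-0.05],[0,0,0]],[[0.08,0,0],[0,0,0]],[[0.07,0,0],[0,0,0]],[[0.03,0,0],[0,0,0]],[[0,0,0],[0,0,0]],[[0,0,0],[0,0,0]]])

```text
time_s: 15.15
ee_pos: [558.9, 89.7, 329.5]
ee_rot: [-180.0, 0.1, 90.0]
force: [-0.3, -0.3, -0.3]
gripper_width: 91.1
gripper_force: 0.0
```

```bash
python3 - <<'E'
from h import *
w=calibration("wrist");s=state();im=grab_frame("wrist");cv2.imwrite("pics/w5.png",im[:,:,::-1]);np.savez("w5.npz",**w)
print(s["ee_pos"],s["ee_rot"],s["time_s"],s["gripper_width"])
for l in("handle","jar_yellow","cup_a","stand"):
  for d in trace("wrist",l):
    print(l,round(d["p"],2),d["bbox"])
    if l=="handle":np.save("hm%d.npy"%int(d["p"]*100),d["pixels"])
sc=grab_frame("scene");cv2.imwrite("pics/sc5.png",sc[:,:,::-1])
v=np.zeros((400,800,3),np.uint8);v[:,:500]=cv2.resize(im,(640,400))[:,70:570];v[:,500:]=cv2.resize(sc[180:280,250:325],(300,400))
cv2.imwrite("pics/mix5.png",v[:,:,::-1])
E
```

```text
[558.85959711  89.73169445 329.50998922] [-1.79996396e+02  7.30126395e-02  8.99913063e+01] 15.15 91.14035491136246
handle 0.8 [310.5, 72.0, 22.0, 83.3]
handle 0.53 [344.1, 127.9, 74.0, 64.4]
jar_yellow 0.74 [357.0, 44.3, 74.3, 69.2]
jar_yellow 0.53 [268.0, 206.5, 95.5, 61.7]
cup_a 0.84 [345.3, 298.0, 38.8, 31.3]
cup_a 0.81 [298.0, 249.9, 42.1, 16.8]
cup_a 0.63 [302.8, 257.1, 37.0, 55.3]
stand 0.62 [268.5, 207.7, 98.9, 62.6]
stand 0.43 [354.6, 45.5, 77.3, 67.1]
```

View pics/mix5.png

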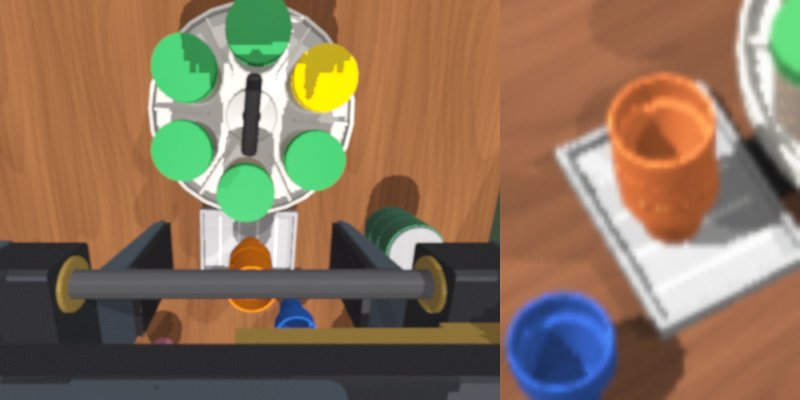

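The three cups form one straight stack in the tray. The handle bar runs from (324,74) to (319,155) in the full wrist image, and the yellow lid is at (395,78). Next I'll compute the axis, the bar angle and the turn needed.

```bash
python3 - <<'E'
from h import *
im=cv2.imread("pics/w5.png")[:,:,::-1].copy();w=np.load("w5.npz")
def lids(im,w,R=35.5):
    hs=cv2.cvtColor(im,cv2.COLOR_RGB2HSV);out=[]
    for n,lo,hi in(("g",(50,90,40),(85,255,255)),("y",(22,170,90),(33,255,255))):
        m=cv2.morphologyEx(cv2.inRange(hs,lo,hi),cv2.MORPH_CLOSE,np.ones((7,7)));m[225:]=0;m[:,440:]=0
        k,l,s,c=cv2.connectedComponentsWithStats(m)
        for i in range(1,k):
            if s[i][4]>1000:
                r=fitbox([(w,s[i][:4])],lambda x,y:np.r_[ring(x,y,R,128),ring(x,y,R,112)],ray(w,c[i],124)[:2]);out.append((n,s[i].tolist(),r.x,r.fun))
    return out
L=lids(im,w)
for o in L:print(o[0],o[1],o[2].round(1),o[3].round(1))
P=np.array([o[2] for o in L])
# regular hexagon fit
y=[o[2] for o in L if o[0]=="y"][0]
def f(q):
    a=np.arctan2(P[:,1]-q[1],P[:,0]-q[0]);k=np.round((a-q[2])/(np.pi/3))
    t=q[2]+k*np.pi/3
    return (P-np.c_[q[0]+88*np.cos(t),q[1]+88*np.sin(t)]).ravel()
c0=np.array([562,161.]);r=least_squares(f,[*c0,np.arctan2(*(y-c0)[::-1])],loss="soft_l1")
print("hex",r.x[:2],"yellow ang",np.degrees(r.x[2]),np.abs(r.fun).max())
hs=cv2.cvtColor(im,cv2.COLOR_RGB2HSV)
# handle dark mask
m=(hs[...,2]<70).astype(np.uint8);m[:60]=0;m[170:]=0;m[:,:300]=0;m[:,345:]=0
k,l,s,c=cv2.connectedComponentsWithStats(m);i=1+s[1:,4].argmax();print("bar",s[i])
rr=cv2.minAreaRect(np.argwhere(l==i)[:,::-1].astype(np.float32));bx=cv2.boxPoints(rr);print(rr)
W=np.array([ray(w,p,181)[:2] for p in bx]);print(W.round(1).tolist(),W.mean(0))
v=cv2.minAreaRect(W.astype(np.float32));print(v)
for p in((324,72),(319,157)):print(ray(w,p,181))
# tray corners near carousel (full image coords)
for p in((270,211),(367,212),(271,268),(366,268)):print(ray(w,p,16).round(1))
E
```

```text
g [296, 0, 65, 66, 3633] [566.  242.4] [-2.1 -1.3  2.1 10.8]
g [221, 32, 67, 71, 3628] [487.9 213.2] [-1.1 -0.9  1.2  1.5]
g [221, 120, 63, 62, 2978] [480.7 126.2] [-1.  -0.9  1.   1.1]
g [353, 130, 62, 61, 2877] [630.2 115.4] [-1.2 -1.   1.   1.3]
g [287, 163, 57, 59, 2666] [551.9  77.4] [-2.1 -1.   2.1  1.4]
y [361, 43, 68, 69, 3558] [637.5 203.2] [-0.5 -1.1  0.5  1.8]
hex [559.0030155  164.39440871] yellow ang 25.712527872114208 9.741761879573033
bar [ 312   74   19   81 1073]
((321.1473693847656, 114.01091766357422), (14.404979705810547, 80.5201416015625), 4.23639440536499)
[[549.3, 129.9], [555.2, 201.6], [568.1, 200.7], [563.0, 128.8]] [558.91169917 165.23574024]
((558.6983642578125, 165.24606323242188), (72.01322174072266, 13.792403221130371), 85.96977996826172)
[561.53810429 202.68120424 181.        ]
[556.95437179 126.63743006 181.        ]
[480.  23.  16.]
[630.1  21.4  16. ]
[477.6 -73.9  16. ]
[632.2 -73.8  16. ]
```

Axis is about (559,165) from the lids and the bar independently. The bar is at 85.9°, yellow at 25.7° and the front at -91.3°, so the carousel turns -117°.

send_rows(deltas=[[[0.04,0,0],[0,0,0]],[[0.07,0,0],[0,0,0]],[[0.04,0,0],[0,0,0.07]],[[0,0,0.02],[0,0,0.073]],[[0,0,0.06],[0,0,0]],[[0,0,0.08],[0,0,0]],[[0,0,0.08],[0,0,0]],[[0,0,0.06],[0,0,0]],[[0,0,0.03],[0,0,0]],[[0,0,0],[0,0,0]]])

```text
time_s: 16.45
ee_pos: [557.5, 164.6, 161.8]
ee_rot: [-179.7, 0.1, 85.9]
force: [-0.3, 0.2, 0.0]
gripper_width: 91.3
gripper_force: 0.0
```

send_rows(deltas=[[[0,0,0],[0,0,0]],[[0,0,0],[0,0,0]],[[0,0,0],[0,0,0]],[[0,0,0],[0,0,0]],[[0,0,0],[0,0,0]],[[0,0,0],[0,0,0]],[[0,0,0],[0,0,0]],[[0,0,0],[0,0,0]],[[0,0,0],[0,0,0]],[[0,0,0],[0,0,0]]], grip=1, grip_force=10)

```text
time_s: 17.45
ee_pos: [559.1, 165.5, 164.4]
ee_rot: [180.0, 0.0, 85.9]
force: [0.0, 0.6, -1.1]
gripper_width: 18.7
gripper_force: 10.0
```

send_rows(deltas=[[[0,0,0],[0,0,0.03]],[[0,0,0],[0,0,0.06]],[[0,0,0],[0,0,0.1]],[[0,0,0],[0,0,0.12]],[[0,0,0],[0,0,0.12]],[[0,0,0],[0,0,0.12]],[[0,0,0],[0,0,0.12]],[[0,0,0],[0,0,0.1]],[[0,0,0],[0,0,0.06]],[[0,0,0],[0,0,0.03]]], grip_force=20)

```text
time_s: 18.45
ee_pos: [559.6, 165.4, 164.4]
ee_rot: [179.9, -0.0, 61.2]
force: [2.1, -0.5, -1.5]
gripper_width: 18.6
gripper_force: 20.0
```

```bash
python3 - <<'E'
from h import *
sc=grab_frame("scene");cv2.imwrite("pics/sc6.png",sc[:,:,::-1]);s=state();S=calibration("scene")
print(s["ee_pos"],s["ee_rot"],s["force"],s["torque"],s["gripper_width"],s["gripper_force"],s["qpos"])
for d in trace("scene","jar_yellow"):print(d["p"],d["bbox"])
for b,c,_ in blobs(sc,"yellow"):print(b,ray(S,c,122).round(0))
E
```

```text
[559.59859399 165.36339981 164.42470817] [ 1.79914509e+02 -2.46155935e-02  6.11850611e+01] [ 2.4746374  -0.60172743 -2.11665218] [-0.25014085 -0.57685433  0.00115197] 18.40978758411111 19.999763667583466 [ 1.53564526e+01  2.16685295e+01  9.41338346e+01 -4.65875600e-02
  6.41191718e+01  4.41917166e+01]
0.6 [363.4, 187.2, 32.6, 44.5]
0.6 [327.3, 140.4, 25.0, 41.8]
[424, 24, 28, 36, 233] [262. 646. 122.]
[448, 38, 29, 36, 243] [353. 665. 122.]
[570, 132, 70, 129, 3118] [967. 627. 122.]
[372, 188, 21, 6, 92] [625. 180. 122.]
[369, 201, 27, 13, 89] [668. 148. 122.]
```

send_rows(deltas=[[[0,0,0],[0,0,0.05]],[[0,0,0],[0,0,0.1]],[[0,0,0],[0,0,0.15]],[[0,0,0],[0,0,0.2]],[[0,0,0],[0,0,0.2]],[[0,0,0],[0,0,0.2]],[[0,0,0],[0,0,0.2]],[[0,0,0],[0,0,0.2]],[[0,0,0],[0,0,0.2]],[[0,0,0],[0,0,0.2]]])

```text
time_s: 19.55
ee_pos: [560.2, 164.5, 164.4]
ee_rot: [179.8, -0.1, 12.3]
force: [4.4, -3.2, -3.3]
gripper_width: 18.2
gripper_force: 20.0
```

send_rows(deltas=[[[0,0,0],[0,0,0.2]],[[0,0,0],[0,0,0.2]],[[0,0,0],[0,0,0.2]],[[0,0,0],[0,0,0.2]],[[0,0,0],[0,0,0.2]],[[0,0,0],[0,0,0.2]],[[0,0,0],[0,0,0.15]],[[0,0,0],[0,0,0.1]],[[0,0,0],[0,0,0.05]],[[0,0,0],[0,0,0.025]]])

```text
time_s: 20.55
ee_pos: [560.1, 163.5, 164.4]
ee_rot: [179.9, -0.2, -31.2]
force: [5.1, -6.6, -2.9]
gripper_width: 18.6
gripper_force: 20.0
```

send_rows(deltas=[[[0,0,0],[0,0,0]],[[0,0,0],[0,0,0]],[[0,0,0],[0,0,0]],[[0,0,0],[0,0,0]],[[0,0,0],[0,0,0]]])

```text
time_s: 21.05
ee_pos: [560.1, 163.5, 164.4]
ee_rot: [179.9, -0.2, -31.1]
force: [5.4, -6.7, -2.5]
gripper_width: 18.5
gripper_force: 20.0
```

```bash
python3 - <<'E'
from h import *
s=state();sc=grab_frame("scene");sd=grab_frame("side");S=calibration("scene");D=calibration("side")
print(s["ee_pos"],s["ee_rot"],s["force"],s["gripper_width"],s["gripper_force"],s["qpos"],s["time_s"])
for d in trace("scene","jar_yellow"):print(d["p"],d["bbox"])
M=lambda x,y:np.r_[ring(x,y,35.5,128),ring(x,y,35.5,114)]
for n,im,k in(("sc",sc,S),("sd",sd,D)):
  for b,c,_ in blobs(im,"yellow"):
    r=fitbox([(k,b[:4])],M,ray(k,c,122)[:2]);print(n,b,r.x.round(1),r.fun.round(1))
e=np.array([559,165])+88*np.array([np.cos(np.radians(-91.3)),np.sin(np.radians(-91.3))]);print("expect",e,bb(proj(S,M(*e))),bb(proj(D,M(*e))))
v=np.hstack([cv2.resize(sc[130:270,240:430],(400,295)),cv2.resize(sd[140:300,230:430],(400,295))])
cv2.imwrite("pics/end.png",v[:,:,::-1])
E
```

```text
[560.06656243 163.47189077 164.41453641] [179.87258498  -0.23425085 -31.14930485] [ 5.35854851 -6.6999358  -2.50033793] 18.54442623839787 19.99934881925583 [ 15.2840323   21.66836078  94.1361904   -0.28623853  64.12660586
 136.55835302] 21.05
0.88 [317.4, 180.0, 27.8, 41.9]
0.27 [309.5, 154.1, 101.9, 86.2]
sc [424, 24, 28, 36, 250] [283.9 628.9] [ 1.9 14.2 -1.8 -2.3]
sc [448, 38, 29, 36, 253] [369.5 653.7] [ 2.  13.5 -1.9 -2.3]
sc [570, 131, 70, 130, 3113] [1031.7  564.2] [30.1 98.  -5.  -2.1]
sc [319, 192, 27, 12, 92] [562.5  73.2] [ -0.9 -12.7   0.9   2.3]
sd [484, 51, 59, 53, 1571] [ -59.5 -613.2] [31.8 38.9 -5.4 -1.6]
sd [621, 83, 19, 167, 2020] [-137.1   91.1] [-13.2 136.7   3.7  -5.5]
expect [557.00351465  77.02265038] [317.81053329 176.64763584 346.44471325 203.54170593] [324.40019177 192.14375669 352.06421815 214.11594962]
```

View pics/end.png

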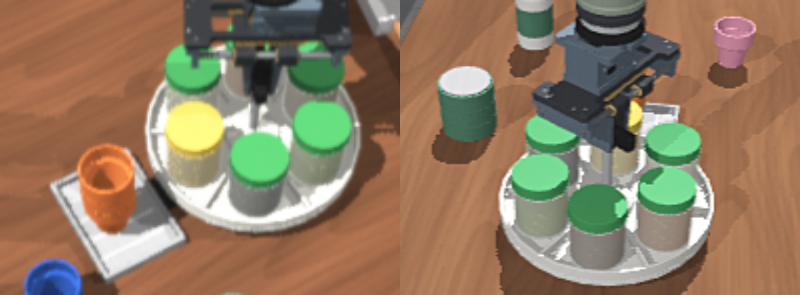

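The yellow jar stands at the tray, its lid box matching the expected one within about 1 px. The stack is upright, and the grip holds at 20 N with the arm still. Handing in.

```bash
python3 -c "
from workcell import *
print(job_done())"
```

```text
the job is handed in; nothing more can be done
None
```

The job is handed in, with no verdict returned: the three orange cups are nested in one straight stack in the tray, the yellow-lidded jar stands at the tray, and the gripper is holding the T-handle at 20 N.

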